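# Stand a coated test board up to dry

## Task

Stand the freshly coated test board up to dry: set its plain end in the middle of the drying stand's sliding shoe, lean it back gently on the rubber-sleeved rail with the coated face to the front and the holed end up, and let go of it. The shoe must finish pushed fully home under the rail, so that it keeps the board's foot from sliding and the board stands steeply and square in the stand. Leave the petri dish, the brown bottle and the dropper bottle between them where they stand.

Things in the scene. Friction and masses are not known exactly. Their poses are not given: they have to be found in the camera images.
- board: The test board, loose, about 0.13 to 0.23 kg: light wood, 250 long (its x) x 50 wide (its y) x 10 mm thick (its z). Origin: centre of the uncoated back face. +z points out of the coated (white painted) face, which starts up; +x runs along the board from the plain foot end to the end with a 10 mm hole (its centre 108 mm from the origin). It starts lying on the bearers; grip it across the 50 mm width, near the middle.
- board_foot (a point): Centre of the board's plain foot end, mid thickness: in the board frame at (-125, 0, +5) mm.
- bearers: Fixed low rest on which boards are coated: two wooden strips, each 12 x 90 mm, their tops 24 mm above the worktop, at x = -78 and +78 mm, joined by a grey slat 36 mm wide (y) and 6 mm high. Origin: centre of the underside; x lies along the board. The space beside the board between the strips is free for fingers down to the worktop.
- stand: The drying stand, fixed to the worktop: grey painted base plate 290 x 180 mm (its x from -135 to +155 mm), top 14 mm above the worktop, with a bent-rod back frame. Origin: centre line, at worktop height; +x points from the open front (robot side) to the back frame, y across, z up. Two low guides (top at z 23 mm) run along y = +-67 mm; the uprights of the frame stand at x = 120, y = +-80 mm, with braces behind them.
- rail_mid (a point): Centre of the rail against which the board leans: horizontal bar along the stand's y at stand (120, 0, 184) mm, with a black rubber sleeve 18 mm in diameter over y = -65 to +65 mm.
- shoe (a joint): Travel of the sliding shoe along the stand's +x, in m: 0 = pulled out to the front (a board leans at about 48 degrees to the level), 0.09 = home against its end stop under the rail (about 70 degrees). It starts between 0 and 0.02. It slides in friction (about 4 N) and stays where it is left, also under the board's weight; pushing it with the board in it slides the foot inwards and raises the board. It may be pushed in before or after the board is set in it.
- shoe_seat (a point): Point on the shoe's rubber-padded floor at the inner (rail side) face of its lip, on the centre line: 20 mm above the worktop, at stand x = -45 mm + joint. The board's foot goes here: it rests on the pad (48 mm deep, 112 mm wide, reaching from the lip towards the rail) with its end against the lip, which rises 20 mm above the pad and is 5 mm thick and 122 mm wide. Axes as the stand's.
- shoe_knob (a point): Middle of the round black knob on the shoe, 26 mm in diameter, 47 mm above the worktop; knob from 39 to 58 mm above the worktop on a 15 mm stem, 38 mm in front of the lip's inner face. Grip or push it towards the rail (+x of the stand). Axes as the stand's.
- petri_one: Bystander: clear shallow petri dish, 58 mm in diameter, 15 mm high, origin centre of the underside. Leave it where it is.
- bottle_amber: Bystander: brown bottle with black cap, 58 mm in diameter, 112 mm high, origin centre of the underside. Leave it where it is.
- dropper_white: Bystander: small dropper bottle with a tall pointed cap, 31 mm in diameter, 96 mm high, origin centre of the underside. Leave it where it is.

How it is judged:
At the end, for the whole second after the job is handed in: Shoe within 5 mm of home; board foot on its pad, within 20 mm of the lip and 30 mm of the centre line; board holed end up, coated face to the front, leaning on the rail at 64 to 77 degrees to the level, square to the stand within 8 degrees, released and at rest (value of joint shoe above 0.085 m and x of board_foot in the frame of shoe_seat between -0.002 and 0.02 m and y of board_foot in the frame of shoe_seat between -0.03 and 0.03 m and z of board_foot in the frame of shoe_seat below 0.012 m and angle between board's own z axis and vertical between 1.117 and 1.344 rad and angle between board's own x axis and vertical below 0.47 rad and angle between the y axis of board and the y axis of stand, either way round below 0.14 rad and contact force between board and stand above 0.3 N and linear speed of board below 0.02 m/s and angular speed of board below 0.1 rad/s); the robot touches nothing.
It fails at once if the board is slammed or dropped into the stand (more than 30 N between them) (contact force between board and stand above 30 N).
It fails at once if the petri dish is pushed away or knocked over (moved more than 15 mm) (distance of petri_one from where it was at the start of the episode above 0.015 m).
It fails at once if the brown bottle is pushed away or knocked over (moved more than 15 mm) (distance of bottle_amber from where it was at the start of the episode above 0.015 m).
It fails at once if the dropper bottle is pushed away or knocked over (moved more than 15 mm) (distance of dropper_white from where it was at the start of the episode above 0.015 m).
It also fails if it takes over 61 s, if anything falls off the work surface, if the arm or the gripper's body presses on something with over 40 N, if the wrist force passes 120 N, or if a joint passes its speed limit or range.

## Robot

A 6-joint arm with a two-finger parallel gripper is mounted at the origin on a cart in front of the work surface, level with it; the furniture and walls round the work are solid. World frame = base frame: x ahead of the robot, y to its left, z up, the work surface at z = 0. Lengths are in m, angles in rad, forces in N, time in s.
With the tool pointing down it reaches from about 0.4 to 0.825 m from the base axis. Payload 7 kg.
Tool frame: the origin (TCP) lies at the very end of the fingers, on their centre line; the grasp point (between the pads) lies 19 mm behind it; z points along the fingers, y is the line along which they close (so a half turn about z gives the same grasp; the last joint's range is limited). The gripper opens to 88 mm and grips with 3 to 60 N. Pads are 19 mm wide; open, the fingers measure 130 mm over their backs; the gripper's body (78 mm by 193 mm) begins 47 mm behind the grasp point.
Start: joints at [0.288, 0.359, 0.012, 0, -1.224, -0.288], TCP at [0.675, -0, 0.227] pointing down, gripper open.
Joint ranges: [-3.07, 3.07], [-1.43, 2.12], [-1.02, 1.25], [-3.03, 1.67], [-3.05, -0], [-3.03, 3.03]. Speed limits (rad/s): [2.39, 2.39, 3.01, 3.14, 3.14, 3.14].

## Interface

Orientations are given as a 3x3 rotation matrix whose columns are the frame's x, y, z axes.
In Python, from cell import arm, read_camera, camera_params, job gives the robot as it stands.
- The arm moves only by the tool jog_arm, never from a script. Its argument "plan" is a list of rows, each a list of 5 numbers: the closure in counts, from 0 (fully open) to 255 (shut), then the shift along the tool's x, y, z in m, then the turn about the tool's z in rad. A call has exactly 10 rows; each row is the pose to reach, as a shift and turn from the pose commanded when the call began, along the tool's axes at that moment; what a row does not reach only later rows make up. A row lasts 1/12 s, in which the tool goes at most 41.7 mm and 7.16 degrees, less where a joint would pass 70% of its speed; a pose out of reach is approached as far as the arm can. A call with a gripper value outside its range is refused whole. The fingers move at their own pace and stop on an object; "force" is the grip in N (left out, the last holds). Time passes only in rows, so rows that repeat a pose let the fingers close, or fill a call up. It gives the time, the measured TCP pose, the force, the opening and the grip force at its end, in the units of the state.
- arm.read_state(): the state, without advancing time (a new reading comes with each control period).
- read_camera(name): name is "scene" or "side" or "wrist"; returns the picture (420x560x3 uint8, red, green, blue); there is no depth.
- camera_params(name): a dict with "vertical_fov" (degrees; the focal length in pixels is half the picture's height over the tangent of half this angle, whatever the lens; pixels are square), "cx", "cy" (the principal point, pixels), "dist_coeffs" ([k1, k2, p1, p2, k3] as OpenCV has them; the pictures are not rectified), "R" (3x3) and "t" (3): a world point X has camera coordinates R X + t. Camera axes: x right, y down, z forward; pixel columns grow to the right and rows downward; lengths in m; the calibration is good to about 2 mm. A picture is of the moment at which its call begins: read the wrist's pose just before it. camera_params takes no time and is no camera call; for the wrist camera it gives the pose at the moment of the call.
- job.hand_in(): hands the job in; it is judged then, once.
The state is a dict: "time": time; "qpos": joint angles; "dq": joint speeds; "tau": joint torques, N m; "tcp_pos": TCP position; "tcp_rot": TCP orientation; "wrist_force": force on the tool from outside, world axes, zero at the start; "wrist_torque": the same for the moment, N m; "finger_gap": opening from 0.0 (shut) to 1.0 (fully open); "grasp_force": force on a finger pad.
Only numpy, scipy, OpenCV 4.12 (cv2) and the standard library are available. Lean on these libraries where they do the work, as an engineer would, in place of code of your own. Each camera call takes 0.05 s, during which the arm holds its last target. There are 200 camera calls.

## Working session

There is one attempt and no reset: what is moved stays moved. The work goes in short steps, Python scripts to look and compute and a tool call to move; the robot and the scene stay as the last step left them, time stands still between calls to the robot, and variables do not carry over. Pictures are saved under pics/ and viewed, at most 10 in all, crops included, and the job is handed in when it is done.

Besides the shell and the picture viewer there is one more tool, called after "Request:" as name(argument=value, ...), one argument or row to a line, values as JSON. jog_arm: Moves the arm, as the interface text tells. Its arguments: {"type":"object","properties":{"plan":{"type":"array","items":{"type":"array","items":{"type":"number"}}},"force":{"type":"number"}},"required":["plan"]}

```bash
ls; mkdir -p pics
cat > h.py <<'E'
import numpy as np, cv2
from cell import arm, read_camera, camera_params, job
def K(p):
    f=210/np.tan(np.radians(p["vertical_fov"])/2)
    return np.array([[f,0,p["cx"]],[0,f,p["cy"]],[0,0,1.]])
def ray(p,uv):
    n=cv2.undistortPoints(np.array(uv,float).reshape(-1,1,2),K(p),np.array(p["dist_coeffs"],float)).reshape(-1,2)
    R=np.array(p["R"]);t=np.array(p["t"])
    return -R.T@t, np.c_[n,np.ones(len(n))]@R
def onplane(p,uv,z):
    c,d=ray(p,uv); return c+d*((z-c[2])/d[:,2])[:,None]
def proj(p,X):
    return cv2.projectPoints(np.array(X,float).reshape(-1,1,3),cv2.Rodrigues(np.array(p["R"],float))[0],np.array(p["t"],float),K(p),np.array(p["dist_coeffs"],float))[0].reshape(-1,2)
def snap(n,tag):
    p=camera_params(n); im=read_camera(n); cv2.imwrite(f"pics/{tag}.png",im[:,:,::-1]); return p,im
E
python3 - <<'E'
from h import *
for n in("scene","side","wrist"):
    p,im=snap(n,n+"0"); print(n,p["vertical_fov"],np.round(-np.array(p["R"]).T@p["t"],3),np.round(p["R"],2).tolist())
a=cv2.imread("pics/scene0.png");b=cv2.imread("pics/side0.png")
E
```

```text
pics
scene 57.799114742209035 [ 0.232 -0.643  0.662] [[0.85, -0.53, -0.02], [-0.31, -0.47, -0.82], [0.43, 0.71, -0.57]]
side 53.79854080471059 [0.63  0.762 0.714] [[-1.0, 0.06, -0.02], [0.06, 0.61, -0.79], [-0.04, -0.79, -0.62]]
wrist 64.12335974087246 [ 0.676 -0.074  0.383] [[-1.0, -0.0, 0.0], [0.0, 0.96, 0.28], [-0.0, 0.28, -0.96]]
```

View pics/scene0.png

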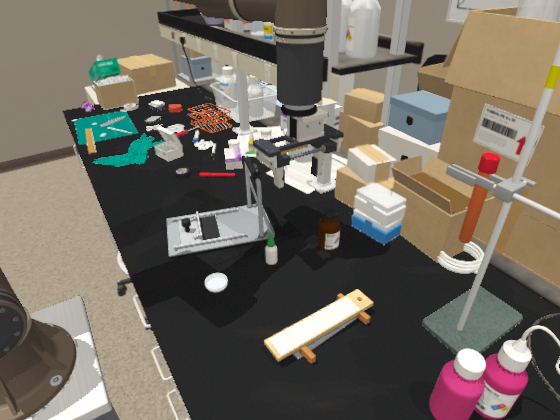

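View pics/side0.png

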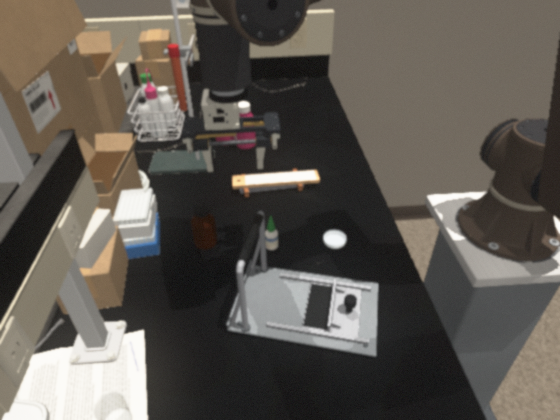

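The scene view shows the board at about (320,325), the stand at (220,230), the petri dish at (216,283), the dropper at (271,250) and the amber bottle at (329,235). The side view shows the same items: board (275,180), stand (305,310). Next I'll measure the board and stand.

```bash
cat > m.py <<'E'
from h import *
ps=camera_params("scene");pd=camera_params("side")
S=cv2.imread("pics/scene0.png");D=cv2.imread("pics/side0.png")
def quad(img,roi,z,p,lo,hi):
    x0,y0,x1,y1=roi; m=np.zeros(img.shape[:2],np.uint8)
    m[y0:y1,x0:x1]=cv2.inRange(cv2.cvtColor(img,cv2.COLOR_BGR2HSV)[y0:y1,x0:x1],lo,hi)
    m=cv2.morphologyEx(m,cv2.MORPH_OPEN,np.ones((3,3)))
    c=max(cv2.findContours(m,0,1)[0],key=cv2.contourArea)
    return c,onplane(p,c.reshape(-1,2),z)
for n,img,p,roi in(("scene",S,ps,(255,280,385,365)),("side",D,pd,(225,160,330,200))):
    c,w=quad(img,roi,.034,p,(0,0,150),(60,255,255))
    r=cv2.minAreaRect((w[:,:2]*1000).astype(np.float32)); print(n,"board",np.round(r,1) if 0 else r)
pts={"petri":((216,283),(335,239),.01),"amber":((329,247),(206,247),.0),"dropper":((271,263),(271,249),0.),"knob":((187,222),(350,301),.047)}
for k,(a,b,z) in pts.items(): print(k,onplane(ps,[a],z).round(3),onplane(pd,[b],z).round(3))
# stand corners
print(onplane(ps,[(166,210),(171,254),(273,238)],.014).round(3)); print(onplane(pd,[(380,281),(378,349),(231,332)],.014).round(3))
cv2.imwrite("pics/c1.png",cv2.resize(np.vstack([S[170:270,150:290],D[255:355,250-30:390-30]]),None,fx=3,fy=3,interpolation=2)[:600,:])
cv2.imwrite("pics/c2.png",np.hstack([cv2.resize(S[175:265,155:285],(390,270)),cv2.resize(D[205:355,220:390],(390,344))[-270:]]))
E
python3 m.py
```

```text
scene board ((575.4028930664062, -250.54776000976562), (254.7447509765625, 90.85710144042969), 4.824277877807617)
side board ((575.1585693359375, -222.89437866210938), (252.62477111816406, 87.65947723388672), 2.40395450592041)
petri [[0.444 0.006 0.01 ]] [[0.444 0.015 0.01 ]]
amber [[ 0.765 -0.025  0.   ]] [[ 0.766  0.004 -0.   ]]
dropper [[0.598 0.006 0.   ]] [[0.605 0.026 0.   ]]
knob [[0.462 0.235 0.047]] [[0.457 0.237 0.047]]
[[0.442 0.38  0.014]
 [0.386 0.166 0.014]
 [0.648 0.078 0.014]]
[[0.372 0.162 0.014]
 [0.42  0.327 0.014]
 [0.698 0.267 0.014]]
```

View pics/wrist0.png

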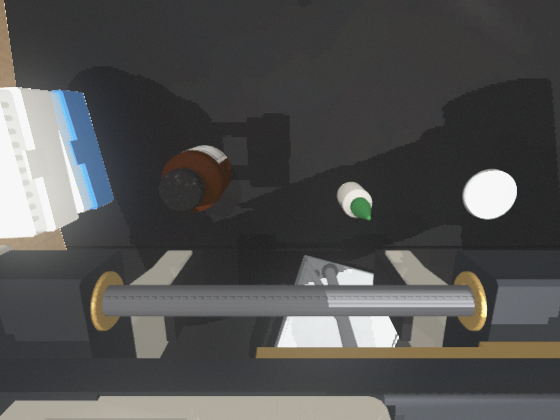

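View pics/c1.png

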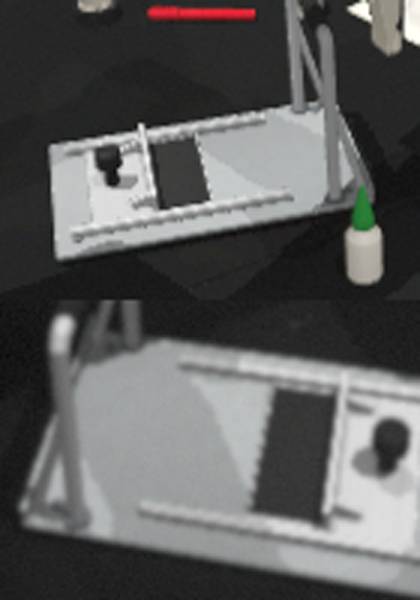

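The wrist view shows amber (185,180), dropper (355,198), petri (490,193), with the stand mostly hidden behind the gripper. The crops show the knob at scene (186,223), the lip beside the dark pad, and the stand slightly turned. I'll go over the board for a closer wrist view.

```bash
python3 -c "
from h import *
s=arm.read_state();print(s['time'],s['tcp_pos'],np.round(s['tcp_rot'],3))
p=camera_params('scene');print(onplane(p,[(166.7,218.3),(169.3,256.7),(275,235)],.0).round(3))"
```

```text
0.15 [ 6.74647810e-01 -3.25754358e-05  2.25839919e-01] [[-0.    -1.    -0.001]
 [-1.     0.    -0.   ]
 [ 0.     0.001 -1.   ]]
[[0.434 0.356 0.   ]
 [0.381 0.175 0.   ]
 [0.669 0.102 0.   ]]
```

Request:
jog_arm(
  plan=[
    [0,0.036,0.014,-0.01,0],
    [0,0.072,0.028,-0.02,0],
    [0,0.108,0.042,-0.03,0],
    [0,0.144,0.056,-0.04,0],
    [0,0.18,0.07,-0.05,0],
    [0,0.215,0.085,-0.06,0],
    [0,0.24,0.1,-0.07,0],
    [0,0.24,0.1,-0.07,0],
    [0,0.24,0.1,-0.07,0],
    [0,0.24,0.1,-0.07,0],
  ],
)

```text
time: 0.98
tcp_pos: [0.5748, -0.24, 0.2961]
tcp_rot: [[-0.001, -1.0, -0.0], [-1.0, 0.001, 0.0], [-0.0, 0.0, -1.0]]
wrist_force: [0.1, -0.3, -0.4]
finger_gap: 0.998
grasp_force: 0.0
```

```bash
python3 -c "
from h import *
p,im=snap('wrist','w1')"
```

```text
(no output)
```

View pics/w1.png

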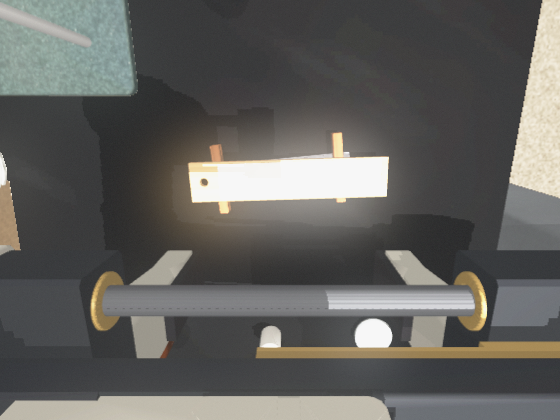

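The board shows clearly, with corners near (190,163), (387,157), (388,197) and (190,202) and the hole at (204,182), toward +X. The bearer strips are at (220,180) and (338,165), slightly turned from the board.

```bash
python3 -c "
from h import *
p=camera_params('wrist');im=cv2.imread('pics/w1.png');h=cv2.cvtColor(im,cv2.COLOR_BGR2HSV)
m=np.zeros((420,560),np.uint8);m[140:215,180:400]=cv2.inRange(h,(0,0,225),(180,70,255))[140:215,180:400]
m=cv2.morphologyEx(m,cv2.MORPH_OPEN,np.ones((9,9)))
c=max(cv2.findContours(m,0,1)[0],key=cv2.contourArea)
w=onplane(p,c.reshape(-1,2),.034)
r=cv2.minAreaRect((w[:,:2]*1000).astype(np.float32));print(r)
print('corners',onplane(p,[(190,163),(387,157),(388,197),(190,202)],.034).round(4)[:,:2]*1000)
print('hole',onplane(p,[(204,182)],.034).round(4))
print('strips',onplane(p,[(216,148),(224,212),(337,135),(341,201)],.024).round(4)[:,:2]*1000)"
```

```text
((575.277587890625, -236.93292236328125), (249.9480743408203, 51.45545196533203), 1.8027045726776123)
corners [[ 697.8 -257.8]
 [ 452.5 -265.3]
 [ 447.  -214.3]
 [ 701.9 -207.6]]
hole [[ 0.682  -0.2337  0.034 ]]
strips [[ 666.4 -275.3]
 [ 660.7 -191.3]
 [ 514.3 -291.4]
 [ 505.5 -206.5]]
```

Request:
jog_arm(
  plan=[
    [0,-0.041,0,-0.005,0],
    [0,-0.082,0,-0.01,0],
    [0,-0.123,0,-0.015,0],
    [0,-0.164,0.005,-0.02,0],
    [0,-0.205,0.01,-0.025,0],
    [0,-0.246,0.015,-0.03,0],
    [0,-0.287,0.02,-0.035,0],
    [0,-0.328,0.025,-0.04,0],
    [0,-0.369,0.03,-0.044,0],
    [0,-0.41,0.04,-0.044,0],
  ],
)

```text
time: 1.87
tcp_pos: [0.5347, 0.1729, 0.3408]
tcp_rot: [[0.002, -1.0, 0.0], [-1.0, -0.002, -0.0], [0.0, -0.0, -1.0]]
wrist_force: [1.2, 0.9, -0.2]
finger_gap: 1.0
grasp_force: 0.0
```

Request:
jog_arm(
  plan=[
    [0,-0.04,0,0,0],
    [0,-0.08,0,0,0],
    [0,-0.12,0,0,0],
    [0,-0.15,0,0,0],
    [0,-0.15,0,0,0],
    [0,-0.15,0,0,0],
    [0,-0.15,0,0,0],
    [0,-0.15,0,0,0],
    [0,-0.15,0,0,0],
    [0,-0.15,0,0,0],
  ],
)

```text
time: 2.7
tcp_pos: [0.5352, 0.3187, 0.341]
tcp_rot: [[-0.001, -1.0, 0.0], [-1.0, 0.001, 0.0], [-0.0, -0.0, -1.0]]
wrist_force: [-0.7, 0.6, 0.1]
finger_gap: 0.998
grasp_force: 0.0
```

```bash
python3 -c "
from h import *
p,im=snap('wrist','w2');np.save('w2p.npy',p,allow_pickle=True)"
```

```text
(no output)
```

View pics/w2.png

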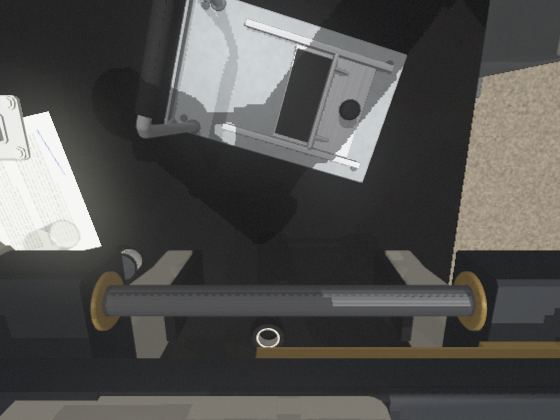

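The wrist view shows the stand: front corners (406,54) and (362,182), guides (247,22)-(391,69) and (222,127)-(358,166), knob (350,110), the dark pad between x 277 and 333 with the lip to its right, and the rail end at left (150,125).

```bash
cat > m2.py <<'E'
from h import *
p=np.load('w2p.npy',allow_pickle=True).item()
im=cv2.imread('pics/w2.png');g=cv2.cvtColor(im,cv2.COLOR_BGR2GRAY)
cor=onplane(p,[(406,54),(362,182)],.014)
gt=onplane(p,[(247,22),(391,69)],.023);gb=onplane(p,[(222,127),(358,166)],.023)
ang=lambda a,b:np.degrees(np.arctan2(*(a-b)[1::-1]))
print("front edge",cor[:,:2].round(4),np.linalg.norm(cor[0]-cor[1]),ang(cor[1],cor[0])-90)
print("guides",ang(gt[0],gt[1]),ang(gb[0],gb[1]))
# knob: dark blob
m=np.zeros_like(g);m[95:125,335:366]=(g[95:125,335:366]<45)*255
c=max(cv2.findContours(m,0,1)[0],key=cv2.contourArea);(u,v),r=cv2.minEnclosingCircle(c);print("knobpx",u,v,r)
k=onplane(p,[(u,v)],.058)[0]
yaw=np.radians(np.mean([ang(gt[0],gt[1]),ang(gb[0],gb[1]),ang(cor[1],cor[0])-90]));ex=np.array([np.cos(yaw),np.sin(yaw)]);ey=np.array([-ex[1],ex[0]])
mid=cor.mean(0)[:2];o=mid+.135*ex
print("yaw",np.degrees(yaw),"origin",o)
f=lambda uv,z:[((np.array(q[:2])-o)@ex*1e3,(np.array(q[:2])-o)@ey*1e3) for q in onplane(p,uv,z)]
print("knob st",np.round(f([(u,v)],.058),1),k)
print("guides st",np.round(f([(247,22),(391,69),(222,127),(358,166)],.023),1))
print("pad back",np.round(f([(300,47),(277,135)],.02),1),"lip top",np.round(f([(336,55),(313,146)],.04),1))
rail=lambda s,y:np.r_[o+s*ex+y*ey,.184]
for n in("scene","side"):
    print(n,proj(camera_params(n),[rail(.12,-.065),rail(.12,.065),rail(.12,.08),rail(.12,-.08)]).round())
cv2.imwrite("pics/w2c.png",cv2.resize(im[0:200,250:420],None,fx=3,fy=3,interpolation=2))
for n in("scene","side"):
    I=cv2.imread(f"pics/{n}0.png")
E
python3 m2.py
```

```text
front edge [[0.3798 0.1651]
 [0.4277 0.3368]] 0.17832603457882196 -15.581338345429145
guides -16.452571417279 -15.789361127946778
knobpx 344.0 117.0 9.999999747378752e-05
yaw -15.941090296884974 origin [0.53351499 0.21386143]
knob st [[-74.2  11.3]] [0.46524206 0.24514227 0.058     ]
guides st [[  75.6  -66.4]
 [-119.7  -64.7]
 [  77.4   68.4]
 [-120.    67.9]]
pad back [[  2.8 -57.7]
 [  1.9  58.2]] lip top [[-43.6 -57.6]
 [-48.8  57.6]]
scene [[257. 180.]
 [247. 159.]
 [246. 156.]
 [259. 183.]]
side [[258. 216.]
 [241. 262.]
 [238. 268.]
 [260. 211.]]
```

View pics/w2c.png

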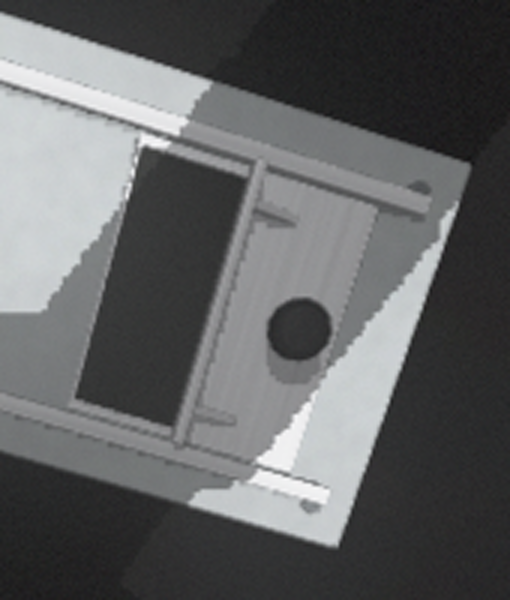

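```bash
cat >> m2.py <<'E'
print("----");o=o+.001*ey
print("o",o,"ex",ex)
print("knob st",np.round(f([(349.7,109.3)],.058),1))
print("lip inner",np.round(f([(333.3,55),(308.3,145.7)],.04),1))
# path: grip at g board x
C=np.array([.12,.184])
def P(th,c,g=.062):
    t=np.radians(th);u=np.array([np.cos(t),np.sin(t)]);n=np.array([-np.sin(t),np.cos(t)])
    q=C+.009*n+.005*n+(g-c)*u; return q, q-(g+.125)*u-.005*n
for th,c in((0,.1),(0,.095),(15,.092),(30,.088),(40,.085),(45,.085),(48,.085),(50,.085),(51,.085),(52,.085),(50,.092),(49,.1)):
    q,b=P(th,c); print(th,c,"grip",(q*1e3).round(1),"backcorner",(b*1e3).round(1))
E
python3 m2.py | sed -n '/----/,$p'
```

```text
----
o [0.53378964 0.21482298] ex [ 0.96154459 -0.27464887]
knob st [[-78.2  -0.5]]
lip inner [[-40.3 -57.7]
 [-42.6  58. ]]
0 0.1 grip [ 82. 198.] backcorner [-105.  193.]
0 0.095 grip [ 87. 198.] backcorner [-100.  193.]
15 0.092 grip [ 87.4 189.8] backcorner [-91.9 136.5]
30 0.088 grip [ 90.5 183.1] backcorner [-69.   85.3]
40 0.085 grip [ 93.4 179.9] backcorner [-46.7  55.9]
45 0.085 grip [ 93.8 177.6] backcorner [-34.9  41.9]
48 0.085 grip [ 94.2 176.3] backcorner [-27.2  34. ]
50 0.085 grip [ 94.5 175.4] backcorner [-21.9  28.9]
51 0.085 grip [ 94.6 174.9] backcorner [-19.2  26.5]
52 0.085 grip [ 94.8 174.5] backcorner [-16.4  24.1]
50 0.092 grip [ 90. 170.] backcorner [-26.4  23.6]
49 0.1 grip [ 84.5 164.5] backcorner [-34.4  20.1]
```

The stand checks out: yaw -15.9°, front edge 178 mm (180 expected), guides at ±67, and the knob and lip agree that the shoe is at about 4 mm. Now I'll return to the board, turning the tool on the way.

Request:
jog_arm(
  plan=[
    [0,0.041,-0.007,0,0.12],
    [0,0.082,-0.014,0,0.24],
    [0,0.123,-0.021,0,0.36],
    [0,0.164,-0.028,0,0.48],
    [0,0.205,-0.035,0,0.6],
    [0,0.246,-0.042,0,0.72],
    [0,0.287,-0.05,0,0.84],
    [0,0.328,-0.06,0,0.96],
    [0,0.369,-0.07,0,1.08],
    [0,0.41,-0.08,0,1.2],
  ],
)

```text
time: 3.58
tcp_pos: [0.6145, -0.0915, 0.3413]
tcp_rot: [[-0.934, -0.356, 0.001], [-0.356, 0.934, 0.0], [-0.001, -0.0, -1.0]]
wrist_force: [0.6, 0.4, 0.4]
finger_gap: 0.997
grasp_force: 0.0
```

```bash
cat > go.py <<'E'
import sys;from h import *
# go.py x y z yaw_of_tool_minus_x(deg): shift/turn in present tool axes
x,y,z,a=map(float,sys.argv[1:]);s=arm.read_state();R=np.array(s['tcp_rot'])
d=R.T@(np.array([x,y,z])-s['tcp_pos']);t=np.arctan2(-R[1,0],-R[0,0])
print("shift",d.round(4),"turn",((t-np.radians(a)+np.pi)%(2*np.pi)-np.pi).round(4),"t",s['time'])
E
python3 go.py .6373 -.235 .12 1.8
```

```text
shift [ 0.03   -0.1421  0.2213] turn 0.3328 t 3.5833
```

Request:
jog_arm(
  plan=[
    [0,0.008,-0.035,0.02,0.08],
    [0,0.015,-0.07,0.04,0.17],
    [0,0.022,-0.1,0.065,0.25],
    [0,0.03,-0.125,0.095,0.33],
    [0,0.03,-0.142,0.125,0.333],
    [0,0.03,-0.142,0.16,0.333],
    [0,0.03,-0.142,0.195,0.333],
    [0,0.03,-0.142,0.22,0.333],
    [0,0.03,-0.142,0.22,0.333],
    [0,0.03,-0.142,0.22,0.333],
  ],
)

```text
time: 4.42
tcp_pos: [0.6374, -0.2327, 0.1199]
tcp_rot: [[-0.999, -0.037, -0.003], [-0.037, 0.999, -0.0], [0.003, -0.0, -1.0]]
wrist_force: [1.0, -0.6, 0.7]
finger_gap: 1.002
grasp_force: 0.0
```

```bash
python3 go.py .6373 -.235 .018 1.8
```

```text
shift [-1.000e-04 -2.300e-03  1.019e-01] turn 0.0058 t 4.4167
```

Request:
jog_arm(
  plan=[
    [0,0,-0.002,0.03,0.005],
    [0,0,-0.002,0.06,0.005],
    [0,0,-0.002,0.085,0.005],
    [0,0,-0.002,0.102,0.005],
    [0,0,-0.002,0.102,0.005],
    [60,0,-0.002,0.102,0.005],
    [130,0,-0.002,0.102,0.005],
    [200,0,-0.002,0.102,0.005],
    [255,0,-0.002,0.102,0.005],
    [255,0,-0.002,0.102,0.005],
  ],
  force=40,
)

```text
time: 5.25
tcp_pos: [0.6391, -0.2342, 0.0201]
tcp_rot: [[-0.999, -0.033, 0.002], [-0.033, 0.999, -0.0], [-0.002, -0.0, -1.0]]
wrist_force: [0.1, -0.4, -0.9]
finger_gap: 0.685
grasp_force: 0.0
```

Request:
jog_arm(
  plan=[
    [255,0,0,0,0],
    [255,0,0,0,0],
    [255,0,0,0,0],
    [255,0,0,-0.005,0],
    [255,0,0,-0.015,0],
    [255,0,0,-0.025,0],
    [255,0,0,-0.035,0],
    [255,0,0,-0.045,0],
    [255,0,0,-0.055,0],
    [255,0,0,-0.06,0],
  ],
  force=40,
)

```text
time: 6.08
tcp_pos: [0.6391, -0.2342, 0.0809]
tcp_rot: [[-0.999, -0.033, 0.002], [-0.033, 0.999, -0.0], [-0.002, -0.001, -1.0]]
wrist_force: [-0.3, 0.4, -1.9]
finger_gap: 0.566
grasp_force: 40.0
```

```bash
python3 -c "
from h import *
p,im=snap('scene','s2');q,b=snap('side','d2')
cv2.imwrite('pics/c3.png',np.hstack([cv2.resize(im[200:380,230:400],(425,450)),cv2.resize(b[120:220,210:350],(375,268)).repeat(1,0)if 0 else cv2.resize(b[110:230,210:310],(375,450))])[:,:,::-1])"; python3 go.py .6373 -.235 .36 -15.9
```

```text
shift [ 0.0011 -0.0009 -0.2797] turn 0.3105 t 6.1833
```

View pics/c3.png

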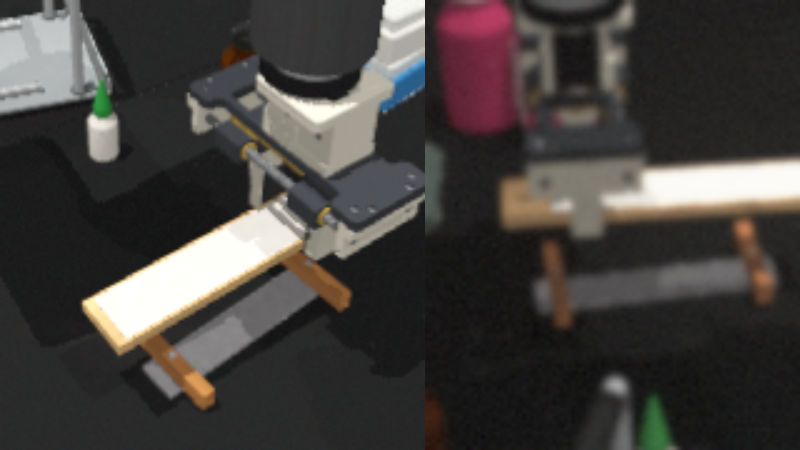

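The board is held level at its +64 mm point and clear of the bearers. Carrying it over to the stand.

Request:
jog_arm(
  plan=[
    [255,0,0,-0.02,0],
    [255,0,0,-0.045,0],
    [255,0,0.005,-0.075,0],
    [255,0,0.015,-0.1,0],
    [255,0,0.03,-0.125,0],
    [255,0,0.05,-0.15,0],
    [255,0,0.075,-0.165,0],
    [255,0,0.105,-0.17,0],
    [255,0,0.135,-0.17,0.02],
    [255,0,0.165,-0.17,0.05],
  ],
)

```text
time: 7.02
tcp_pos: [0.6325, -0.0679, 0.2487]
tcp_rot: [[-1.0, 0.019, 0.0], [0.019, 1.0, 0.0], [-0.0, 0.0, -1.0]]
wrist_force: [0.5, 1.1, -2.4]
finger_gap: 0.566
grasp_force: 40.0
```

```bash
python3 go.py .6146 .1917 .245 -15.9
```

```text
shift [0.0227 0.2592 0.0038] turn 0.259 t 7.0167
```

Request:
jog_arm(
  plan=[
    [255,0.003,0.03,0,0.03],
    [255,0.006,0.06,0,0.06],
    [255,0.009,0.09,0,0.1],
    [255,0.012,0.12,0,0.14],
    [255,0.015,0.15,0,0.18],
    [255,0.018,0.18,0,0.21],
    [255,0.02,0.21,0,0.24],
    [255,0.022,0.235,0,0.255],
    [255,0.023,0.252,0,0.259],
    [255,0.023,0.259,0,0.259],
  ],
)

```text
time: 7.85
tcp_pos: [0.6137, 0.1925, 0.2476]
tcp_rot: [[-0.963, 0.271, -0.001], [0.271, 0.963, -0.0], [0.001, -0.001, -1.0]]
wrist_force: [-0.9, -0.5, -2.3]
finger_gap: 0.563
grasp_force: 40.0
```

Request:
jog_arm(
  plan=[
    [255,0,0,0,0],
    [255,0,0,0,0],
    [255,0,0,0,0],
    [255,0,0,0,0],
    [255,0,0,0,0],
    [255,0,0,0,0],
    [255,0,0,0,0],
    [255,0,0,0,0],
    [255,0,0,0,0],
    [255,0,0,0,0],
  ],
)

```text
time: 8.68
tcp_pos: [0.6143, 0.1901, 0.2486]
tcp_rot: [[-0.962, 0.273, 0.0], [0.273, 0.962, -0.0], [-0.0, -0.0, -1.0]]
wrist_force: [-0.1, -0.5, -2.4]
finger_gap: 0.562
grasp_force: 40.0
```

```bash
python3 go.py .6146 .1917 .245 -15.9; python3 -c "
from h import *
p,im=snap('scene','s3');q,b=snap('side','d3')
cv2.imwrite('pics/c4.png',np.hstack([cv2.resize(im[100:270,140:310],(400,400)),cv2.resize(b[180:360,210:390],(400,400))])[:,:,::-1])"
```

```text
shift [0.0002 0.0016 0.0036] turn 0.0013 t 8.6833
```

View pics/c4.png

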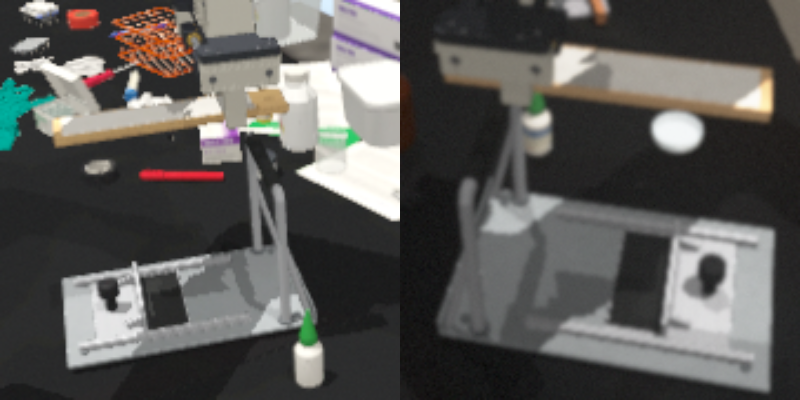

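Level over the rail and square with the stand. Now down to just above the rail with a softer grip.

Request:
jog_arm(
  plan=[
    [255,-0.001,0.001,0.01,0],
    [255,-0.002,0.0015,0.02,0],
    [255,-0.003,0.0015,0.03,0],
    [255,-0.005,0.0015,0.04,0],
    [255,-0.005,0.0015,0.048,0],
    [255,-0.005,0.0015,0.048,0],
    [255,-0.005,0.0015,0.048,0],
    [255,-0.005,0.0015,0.048,0],
    [255,-0.005,0.0015,0.048,0],
    [255,-0.005,0.0015,0.048,0],
  ],
  force=22,
)

```text
time: 9.62
tcp_pos: [0.6198, 0.1904, 0.2013]
tcp_rot: [[-0.962, 0.273, 0.001], [0.273, 0.962, 0.001], [-0.001, 0.001, -1.0]]
wrist_force: [0.2, 0.2, -1.7]
finger_gap: 0.565
grasp_force: 22.0
```

```bash
cat > st.py <<'E'
from h import *
o=np.array([.53379,.21482]);ex=np.array([.96154,-.27465]);ey=np.array([.27465,.96154])
s=arm.read_state();d=s['tcp_pos'][:2]-o
print("stand xyz mm",(d@ex*1e3).round(1),(d@ey*1e3).round(1),round(s['tcp_pos'][2]*1e3,1),"t",s['time'],"F",np.round(s['wrist_force'],1),"gap",s['finger_gap'])
E
python3 st.py
cat > tilt.py <<'E'
import sys;from h import *
# board tilt: long edge of the board seen in the side camera, intersected with the stand's vertical plane through the +y board edge
E
python3 - <<'E'
import sys;sys.path.insert(0,'.')
from h import *
p,im=snap('side','d4');q,b=snap('scene','s4')
cv2.imwrite('pics/c5.png',np.hstack([cv2.resize(b[100:270,140:310],(400,400)),cv2.resize(im[180:360,210:390],(400,400))])[:,:,::-1])
E
```

```text
stand xyz mm 89.4 0.2 201.3 t 9.6167 F [ 0.2  0.2 -1.7] gap 0.5651151994076611
```

```bash
cat > tilt.py <<'E'
import sys;from h import *
from st import o,ex,ey
# wood-coloured +y side face of the board, seen by the side camera, cast onto the stand's plane y=+25 mm -> tilt line
p=camera_params('side');im=read_camera('side');cv2.imwrite(f"pics/t{sys.argv[1]}.png",im[:,:,::-1])
h=cv2.cvtColor(im,cv2.COLOR_RGB2HSV);m=cv2.inRange(h,(8,60,70),(25,255,255))
m[:175]=0;m[365:]=0;m[:,:215]=0;m[:,395:]=0
n,l,s,c=cv2.connectedComponentsWithStats(m)
m=np.isin(l,[i for i in range(1,n) if s[i,4]>12]);v,u=np.nonzero(m)
C,d=ray(p,np.c_[u,v]);N=np.r_[ey,0];k=(.025-(C[:2]-o)@ey)/(d@N);X=C+d*k[:,None]
Q=np.c_[(X[:,:2]-o)@ex,X[:,2]]*1e3
vx,vy,x0,y0=cv2.fitLine(Q.astype(np.float32),cv2.DIST_HUBER,0,.01,.01).ravel();e=np.array([vx,vy])*np.sign(vx)
a=(Q-[x0,y0])@e;r=(Q-[x0,y0])@[-e[1],e[0]];ok=abs(r)<8;lo,hi=np.percentile(a[ok],[1,99])
print("n",len(Q),ok.sum(),"tilt",np.degrees(np.arctan2(e[1],e[0])).round(1),"foot",(np.array([x0,y0])+e*lo).round(1),"top",(np.array([x0,y0])+e*hi).round(1),"width",np.percentile(r[ok],[5,95]).round(1))
E
python3 tilt.py 1
```

```text
stand xyz mm 89.3 0.1 201.1 t 9.7167 F [-0.6 -0.2 -2.7] gap 0.5692231972544715
n 918 155 tilt 33.8 foot [-77.9 198.1] top [121.6 331.6] width [-6.9  7.1]
```

```bash
sed -i 's/^n,l,s,c=.*/&\nif len(sys.argv)>2: print(s[1:][s[1:,4]>12].tolist(), [np.round(h[l==i].mean(0)).tolist() for i in range(1,n) if s[i,4]>12])/' tilt.py; python3 tilt.py 2 v
```

```text
stand xyz mm 89.3 0.1 201.0 t 9.7667 F [ 1.  -0.6 -1.6] gap 0.5668168416866217
[[241, 175, 7, 18, 97], [294, 175, 9, 16, 91], [278, 187, 10, 8, 42], [333, 227, 14, 2, 14], [275, 231, 97, 25, 659]] [[12.0, 115.0, 157.0], [11.0, 117.0, 155.0], [18.0, 98.0, 96.0], [15.0, 64.0, 94.0], [16.0, 95.0, 143.0]]
n 903 156 tilt 34.1 foot [-75.4 198.8] top [121.7 332.5] width [-7.2  7.1]
```

```bash
sed -i 's/^m=np.isin.*/m=l==1+s[1:,4].argmax();v,u=np.nonzero(m)/' tilt.py; python3 tilt.py 3
```

```text
stand xyz mm 89.2 0.0 200.9 t 9.8167 F [ 0.2 -0.4 -2.8] gap 0.5677094879831314
n 665 514 tilt -2.5 foot [-100.2  214.3] top [ 61.8 207.3] width [-7.   6.2]
```

Request:
jog_arm(
  plan=[
    [255,0,0,0.006,0],
    [255,0,0,0.011,0],
    [255,0,0,0.014,0],
    [255,0,0,0.016,0],
    [255,0,0,0.018,0],
    [255,0,0,0.02,0],
    [255,-0.001,0,0.022,0],
    [255,-0.002,0,0.023,0],
    [255,-0.002,0,0.023,0],
    [255,-0.002,0,0.023,0],
  ],
  force=22,
)

```text
time: 10.7
tcp_pos: [0.6217, 0.1896, 0.1773]
tcp_rot: [[-0.962, 0.273, 0.0], [0.273, 0.962, -0.0], [-0.0, -0.0, -1.0]]
wrist_force: [-0.8, 0.6, -2.2]
finger_gap: 0.566
grasp_force: 22.0
```

```bash
python3 tilt.py 4
```

```text
stand xyz mm 91.4 -0.1 177.3 t 10.7 F [-0.8  0.6 -2.2] gap 0.566181865402905
n 517 421 tilt 21.1 foot [-80.3 116.1] top [ 77.  176.9] width [-7.   6.1]
```

Request:
jog_arm(
  plan=[
    [255,0,0,0.001,0],
    [255,-0.001,0,0.002,0],
    [255,-0.002,0,0.003,0],
    [255,-0.003,0,0.004,0],
    [255,-0.004,0,0.005,0],
    [255,-0.004,0,0.006,0],
    [255,-0.004,0,0.007,0],
    [255,-0.004,0,0.007,0],
    [255,-0.004,0,0.007,0],
    [255,-0.004,0,0.007,0],
  ],
  force=22,
)

```text
time: 11.58
tcp_pos: [0.6251, 0.1887, 0.1706]
tcp_rot: [[-0.962, 0.273, -0.0], [0.273, 0.962, 0.0], [0.0, 0.0, -1.0]]
wrist_force: [-4.6, 1.9, 2.5]
finger_gap: 0.569
grasp_force: 22.0
```

```bash
python3 tilt.py 5
```

```text
stand xyz mm 95.0 -0.0 170.6 t 11.5833 F [-4.6  1.9  2.5] gap 0.569122519563574
n 458 392 tilt 41.1 foot [-45.8  57.5] top [ 81.5 168.5] width [-6.5  5.4]
```

Request:
jog_arm(
  plan=[
    [255,-0.001,0,0.0005,0],
    [255,-0.001,0,0.001,0],
    [255,-0.001,0,0.0015,0],
    [255,-0.001,0,0.002,0],
    [255,-0.001,0,0.0025,0],
    [255,-0.001,0,0.003,0],
    [255,-0.001,0,0.0035,0],
    [255,-0.001,0,0.0035,0],
    [255,-0.001,0,0.0035,0],
    [255,-0.001,0,0.0035,0],
  ],
  force=22,
)

```text
time: 12.47
tcp_pos: [0.6269, 0.1883, 0.1681]
tcp_rot: [[-0.962, 0.272, 0.002], [0.272, 0.962, 0.0], [-0.002, 0.001, -1.0]]
wrist_force: [-4.3, 0.4, 5.6]
finger_gap: 0.564
grasp_force: 22.0
```

```bash
python3 tilt.py 6
```

```text
stand xyz mm 96.8 0.0 168.1 t 12.4667 F [-4.3  0.4  5.6] gap 0.5640970942432658
n 470 378 tilt 48.0 foot [-30.3  37.2] top [ 84.9 165.1] width [-6.6  5.1]
```

Request:
jog_arm(
  plan=[
    [255,0.001,0,0.002,0],
    [255,0.002,0,0.004,0],
    [255,0.004,0,0.006,0],
    [255,0.006,0,0.007,0],
    [255,0.007,0,0.008,0],
    [255,0.008,0,0.009,0],
    [255,0.009,0,0.01,0],
    [255,0.009,0,0.01,0],
    [255,0.009,0,0.01,0],
    [255,0.009,0,0.01,0],
  ],
  force=15,
)

```text
time: 13.35
tcp_pos: [0.6201, 0.191, 0.1586]
tcp_rot: [[-0.962, 0.272, 0.005], [0.272, 0.962, 0.001], [-0.005, 0.002, -1.0]]
wrist_force: [4.1, -0.6, 5.8]
finger_gap: 0.569
grasp_force: 15.0
```

```bash
python3 tilt.py 7
```

```text
stand xyz mm 89.6 0.8 158.6 t 13.35 F [ 4.1 -0.6  5.8] gap 0.5689537918431667
n 446 363 tilt 49.7 foot [-33.7  23.2] top [ 77.3 153.9] width [-6.7  4.9]
```

Foot on the pad near the lip at 49.7°. Releasing.

Request:
jog_arm(
  plan=[
    [105,0,0,0,0],
    [95,0,0,0,0],
    [80,0,0,0,0],
    [60,0,0,0,0],
    [40,0,0,0,0],
    [20,0,0,0,0],
    [10,0,0,0,0],
    [10,0,0,0,0],
    [10,0,0,0,0],
    [10,0,0,0,0],
  ],
  force=10,
)

```text
time: 14.23
tcp_pos: [0.6176, 0.1908, 0.1571]
tcp_rot: [[-0.962, 0.273, 0.0], [0.273, 0.962, 0.0], [-0.0, 0.0, -1.0]]
wrist_force: [0.8, -0.7, 0.9]
finger_gap: 0.958
grasp_force: 0.0
```

```bash
python3 tilt.py 8
```

```text
stand xyz mm 87.2 -0.0 157.1 t 14.2333 F [ 0.8 -0.7  0.9] gap 0.9582137295664569
n 447 364 tilt 49.7 foot [-33.8  23.3] top [ 77.6 154.4] width [-6.7  5. ]
```

Request:
jog_arm(
  plan=[
    [0,0,0,-0.01,0],
    [0,0,0,-0.025,0],
    [0,0,0,-0.045,0],
    [0,0,0,-0.075,0],
    [0,0,0,-0.105,0],
    [0,0.03,0,-0.115,0],
    [0,0.065,0,-0.115,0],
    [0,0.1,0,-0.115,0],
    [0,0.135,0,-0.11,0],
    [0,0.166,0,-0.1,0],
  ],
)

```text
time: 15.12
tcp_pos: [0.4568, 0.2365, 0.259]
tcp_rot: [[-0.962, 0.273, 0.002], [0.273, 0.962, 0.002], [-0.002, 0.003, -1.0]]
wrist_force: [-1.1, 1.5, -0.1]
finger_gap: 0.999
grasp_force: 0.0
```

```bash
python3 tilt.py 9; python3 go.py .4578 .2365 .036 -15.9
```

```text
stand xyz mm -80.0 -0.3 259.0 t 15.1167 F [-1.1  1.5 -0.1] gap 0.9992999415717887
n 1048 540 tilt 54.6 foot [-27.9  19.7] top [125.1 235.3] width [-7.3  6.6]
shift [-0.006   0.0016  0.2205] turn 0.0011 t 15.1667
```

Request:
jog_arm(
  plan=[
    [0,0,0,0.03,0],
    [0,0,0,0.065,0],
    [0,0,0,0.1,0],
    [0,0,0,0.135,0],
    [0,0,0,0.165,0],
    [0,0,0,0.19,0],
    [0,0,0,0.208,0],
    [0,0,0,0.22,0],
    [0,0,0,0.22,0],
    [0,0,0,0.22,0],
  ],
)

```text
time: 16.0
tcp_pos: [0.4581, 0.2361, 0.0373]
tcp_rot: [[-0.962, 0.272, -0.0], [0.272, 0.962, -0.001], [0.0, -0.001, -1.0]]
wrist_force: [-0.7, -0.5, 0.7]
finger_gap: 1.001
grasp_force: 0.0
```

```bash
python3 tilt.py 10 v
```

```text
stand xyz mm -78.6 -0.3 37.3 t 16.0 F [-0.7 -0.5  0.7] gap 1.000523659728456
[[241, 175, 9, 22, 124], [293, 175, 11, 16, 96], [239, 215, 90, 102, 1055], [337, 255, 5, 5, 16], [349, 272, 10, 3, 21], [361, 282, 3, 13, 19]] [[11.0, 124.0, 159.0], [11.0, 119.0, 150.0], [16.0, 94.0, 168.0], [18.0, 92.0, 86.0], [18.0, 87.0, 84.0], [18.0, 81.0, 89.0]]
n 1055 521 tilt 55.0 foot [-27.4  19.2] top [124.6 236.4] width [-7.2  6.6]
```

Request:
jog_arm(
  plan=[
    [60,0,0,0,0],
    [120,0,0,0,0],
    [160,0,0,0,0],
    [200,0,0,0,0],
    [230,0,0,0,0],
    [255,0,0,0,0],
    [255,0,0,0,0],
    [255,0,0,0,0],
    [255,0,0,0,0],
    [255,0,0,0,0],
  ],
  force=20,
)

```text
time: 16.88
tcp_pos: [0.4579, 0.236, 0.037]
tcp_rot: [[-0.962, 0.273, -0.0], [0.273, 0.962, -0.0], [0.0, -0.0, -1.0]]
wrist_force: [-0.1, -0.9, 0.2]
finger_gap: 0.298
grasp_force: 1.3
```

Request:
jog_arm(
  plan=[
    [255,-0.003,0,0,0],
    [255,-0.007,0,0,0],
    [255,-0.012,0,0,0],
    [255,-0.017,0,0,0],
    [255,-0.022,0,0,0],
    [255,-0.027,0,0,0],
    [255,-0.032,0,0,0],
    [255,-0.037,0,0,0],
    [255,-0.041,0,0,0],
    [255,-0.043,0,0,0],
  ],
)

```text
time: 17.72
tcp_pos: [0.499, 0.2237, 0.037]
tcp_rot: [[-0.962, 0.273, -0.001], [0.273, 0.962, -0.001], [0.001, -0.001, -1.0]]
wrist_force: [-5.5, -0.5, 5.6]
finger_gap: 0.284
grasp_force: 20.0
```

```bash
python3 tilt.py 11
```

```text
stand xyz mm -35.9 -1.0 37.0 t 17.7167 F [-5.5 -0.5  5.6] gap 0.28449698929359934
n 988 546 tilt 65.2 foot [18.3 19.8] top [131.2 263.8] width [-7.   6.8]
```

Request:
jog_arm(
  plan=[
    [255,-0.005,0,0,0],
    [255,-0.01,0,0,0],
    [255,-0.015,0,0,0],
    [255,-0.02,0,0,0],
    [255,-0.025,0,0,0],
    [255,-0.03,0,0,0],
    [255,-0.034,0,0,0],
    [255,-0.038,0,0,0],
    [255,-0.041,0,0,0],
    [255,-0.043,0,0,0],
  ],
)

```text
time: 18.6
tcp_pos: [0.5401, 0.2118, 0.037]
tcp_rot: [[-0.962, 0.273, -0.002], [0.273, 0.962, -0.001], [0.001, -0.002, -1.0]]
wrist_force: [-4.7, -0.9, 5.6]
finger_gap: 0.286
grasp_force: 20.0
```

```bash
python3 tilt.py 12
```

```text
stand xyz mm 6.9 -1.2 37.0 t 18.6 F [-4.7 -0.9  5.6] gap 0.28578046605982915
n 1036 574 tilt 79.1 foot [68.9 34.6] top [125.1 326.6] width [-7.1  7.3]
```

Request:
jog_arm(
  plan=[
    [255,-0.001,0,0,0],
    [255,-0.001,0,0,0],
    [255,-0.002,0,0,0],
    [255,-0.002,0,0,0],
    [255,-0.003,0,0,0],
    [255,-0.003,0,0,0],
    [255,-0.003,0,0,0],
    [255,-0.003,0,0,0],
    [255,-0.003,0,0,0],
    [255,-0.003,0,0,0],
  ],
)

```text
time: 19.48
tcp_pos: [0.5429, 0.211, 0.037]
tcp_rot: [[-0.962, 0.273, -0.001], [0.273, 0.962, -0.001], [0.001, -0.001, -1.0]]
wrist_force: [-5.3, -1.6, 4.9]
finger_gap: 0.283
grasp_force: 20.0
```

```bash
python3 st.py
python3 - <<'E'
from h import *
p,im=snap('side','d9');q,b=snap('scene','s9')
cv2.imwrite('pics/c9.png',np.hstack([cv2.resize(b[80:270,140:310],(480,536)[:1]+(536,)) if 0 else cv2.resize(b[80:270,140:290],(400,507)),cv2.resize(im[165:355,220:370],(400,507))])[:,:,::-1])
E
```

```text
stand xyz mm 9.8 -1.1 37.0 t 19.4833 F [-5.3 -1.6  4.9] gap 0.2831325043684389
```

View pics/c9.png

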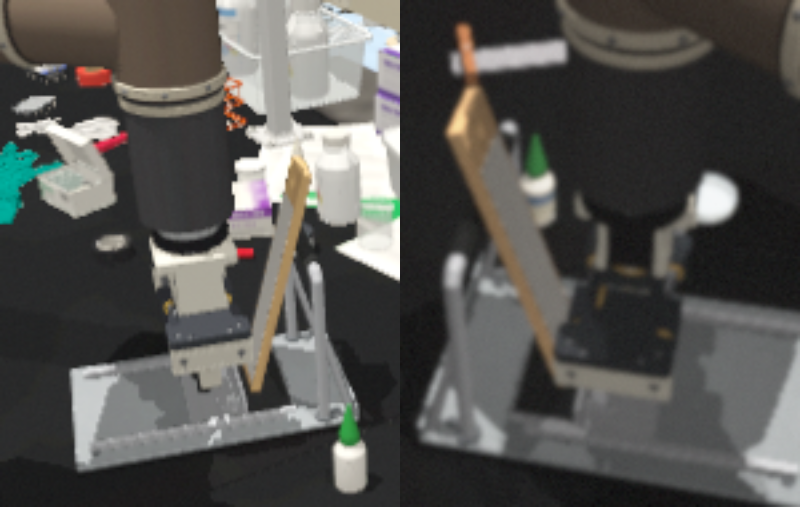

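The board leans steeply on the rail (side crop from (555,380) up to (470,110)) and looks square, with the gripper at the knob. There's no end-stop force yet, so I'll push on gently.

Request:
jog_arm(
  plan=[
    [255,-0.001,0,0,0],
    [255,-0.001,0,0,0],
    [255,-0.002,0,0,0],
    [255,-0.002,0,0,0],
    [255,-0.003,0,0,0],
    [255,-0.003,0,0,0],
    [255,-0.004,0,0,0],
    [255,-0.004,0,0,0],
    [255,-0.004,0,0,0],
    [255,-0.004,0,0,0],
  ],
)

```text
time: 20.42
tcp_pos: [0.5444, 0.2105, 0.0369]
tcp_rot: [[-0.962, 0.273, -0.004], [0.273, 0.962, -0.001], [0.004, -0.002, -1.0]]
wrist_force: [-16.8, 4.4, 12.1]
finger_gap: 0.279
grasp_force: 20.0
```

```bash
python3 st.py
```

```text
stand xyz mm 11.4 -1.2 36.9 t 20.4167 F [-16.8   4.4  12.1] gap 0.27937483200075436
```

Request:
jog_arm(
  plan=[
    [255,0.003,0,0,0],
    [180,0.003,0,0,0],
    [120,0.003,0,0,0],
    [60,0.003,0,0,0],
    [0,0.003,0,0,0],
    [0,0.003,0,0,0],
    [0,0.003,0,0,0],
    [0,0.003,0,0,0],
    [0,0.003,0,0,0],
    [0,0.003,0,0,0],
  ],
  force=10,
)

```text
time: 21.25
tcp_pos: [0.5446, 0.2116, 0.0371]
tcp_rot: [[-0.962, 0.273, 0.0], [0.273, 0.962, 0.0], [-0.0, 0.0, -1.0]]
wrist_force: [-0.1, -0.5, -0.5]
finger_gap: 0.84
grasp_force: 0.0
```

Request:
jog_arm(
  plan=[
    [0,0.01,0,-0.003,0],
    [0,0.025,0,-0.01,0],
    [0,0.045,0,-0.03,0],
    [0,0.065,0,-0.06,0],
    [0,0.08,0,-0.1,0],
    [0,0.08,0,-0.135,0],
    [0,0.08,0,-0.17,0],
    [0,0.08,0,-0.2,0],
    [0,0.08,0,-0.2,0],
    [0,0.08,0,-0.2,0],
  ],
)

```text
time: 22.08
tcp_pos: [0.4677, 0.2341, 0.2393]
tcp_rot: [[-0.962, 0.272, 0.003], [0.272, 0.962, 0.004], [-0.002, 0.004, -1.0]]
wrist_force: [-0.4, 0.2, -1.1]
finger_gap: 0.998
grasp_force: 0.0
```

```bash
python3 tilt.py 20
python3 - <<'E'
from h import *
from st import o,ex,ey
p,im=snap('wrist','w9')
g=cv2.cvtColor(im,cv2.COLOR_RGB2HSV)
E
python3 - <<'E'
import sys;sys.path.insert(0,'.')
from h import *
from st import o,ex,ey
# side view: +y wood face only, left/lower fit limited to the long edge; use pixels per row on right side of the wood band
im=cv2.imread('pics/t20.png');p=camera_params('side')
h=cv2.cvtColor(im,cv2.COLOR_BGR2HSV);m=cv2.inRange(h,(8,60,70),(25,255,255))
n,l,s,c=cv2.connectedComponentsWithStats(m[165:355,215:330]);m=l==1+s[1:,4].argmax()
rows=range(225,306,10);uv=[(215+np.nonzero(m[r-165])[0].mean(),r) for r in rows if m[r-165].any()]
C,d=ray(p,uv);k=(.025-(C[:2]-o)@ey)/(d@np.r_[ey,0]);X=C+d*k[:,None]
Q=np.c_[(X[:,:2]-o)@ex,X[:,2]]*1e3;print(Q.round(1).tolist())
f=np.polyfit(Q[:,1],Q[:,0],1);print("tilt",90-np.degrees(np.arctan(f[0])),"x at z24",np.polyval(f,24))
r=np.nonzero(m.any(1))[0].max()+165;print("lowest row",r,np.nonzero(m[r-165])[0]+215)
E
```

```text
stand xyz mm -68.8 0.4 239.3 t 22.0833 F [-0.4  0.2 -1.1] gap 0.9980517152718168
n 1107 610 tilt 78.9 foot [65.6 23.3] top [125.2 326.3] width [-7.1  7.1]
stand xyz mm -69.4 -0.4 237.5 t 22.1333 F [ 0.1 -1.1 -0.1] gap 0.9978680948279818
stand xyz mm -69.5 -0.9 236.5 t 22.1833 F [-0.2  0.6 -0.6] gap 1.0002543232336114
[[117.1, 237.8], [113.1, 214.7], [107.0, 191.2], [99.7, 166.9], [91.1, 142.0], [84.2, 115.7], [76.1, 88.6], [66.3, 60.9], [58.8, 31.3]]
tilt 73.6925826979687 x at z24 56.78488498804663
lowest row 309 [279 280 281 282]
```

Run:
```python
from h import *
from st import o,ex,ey
p,im=snap('scene','s10');h=cv2.cvtColor(im,cv2.COLOR_RGB2HSV);m=cv2.inRange(h,(8,60,70),(25,255,255))
n,l,s,c=cv2.connectedComponentsWithStats(m[130:235,225:265]);i=1+s[1:,4].argmax();print(s[i]);m=l==i
uv=[(225+np.nonzero(m[r])[0].mean(),r+130) for r in range(0,105,8) if m[r].any()]
C,d=ray(p,uv);k=(-.025-(C[:2]-o)@ey)/(d@np.r_[ey,0]);X=C+d*k[:,None]
Q=np.c_[(X[:,:2]-o)@ex,X[:,2]]*1e3;print(Q.round(1).tolist());f=np.polyfit(Q[:,1],Q[:,0],1);print("tilt",90-np.degrees(np.arctan(f[0])),"x at z24",np.polyval(f,24),"x at 150",np.polyval(f,150))
```

```text
stand xyz mm -69.5 -0.9 236.5 t 22.1833 F [-0.2  0.6 -0.6] gap 1.0002543232336114
[  6   8  26  89 447]
[[117.9, 282.7], [119.3, 260.7], [115.4, 239.0], [114.1, 216.3], [107.3, 193.9], [99.1, 171.3], [93.5, 147.7], [87.6, 123.5], [80.3, 99.0], [72.7, 74.0], [61.9, 49.0], [57.1, 22.0]]
tilt 75.66606460031187 x at z24 59.97472226551562 x at 150 92.17120813847143
```

```bash
python3 -c "
from cell import job;print(job.hand_in())"
```

```text
the job is handed in; nothing more can be done
None
```

I handed the job in at about 22 s. By my measurements the board leans at about 73° and square on the rail, its foot is on the pad about 10 mm from the lip, the shoe is against its end stop, and the gripper is clear. I did not measure the petri dish and bottles again at the end, and the hand-in returned no verdict.

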